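# Hang the die lever on the hook inside the low locker

## Robot

A 6-joint arm with a two-finger parallel gripper is mounted at the origin on the work surface. World frame = base frame: x ahead of the robot, y to its left, z up, the work surface at z = 0. Lengths are in m, angles in rad, forces in N, time in s.
With the tool pointing down it reaches from about 0.3 to 0.775 m from the base axis. Payload 14.6 kg.
Tool frame: the origin (TCP) lies between the finger pads; the fingertips stand 19 mm ahead of it and the grasp point (between the pads) is the TCP (ctrl.finger_overhang is the distance from the TCP to the fingertips, in m); z points along the fingers, y is the direction in which the jaws open and shut (so a half turn about z gives the same grasp; the last joint's range is limited). The gripper opens to 94 mm and grips with 3 to 60 N. Pads are 16 mm wide; open, the fingers measure 119 mm over their backs; the gripper's body (75 mm by 177 mm) begins 78 mm behind the grasp point.
Start: joints at [-1.312, 0.3, 1.521, -0, 1.321, -0.067], TCP at [0.176, -0.521, 0.224] pointing down, gripper open.
Joint ranges: [-3.03, 3.03], [-0.79, 2.21], [0.23, 2.52], [-1.04, 4.18], [0, 3.07], [-2.55, 2.55]. Speed limits (rad/s): [2.22, 2.22, 2.57, 3.14, 3.14, 3.14].

## Interface

Orientations are given as [roll, pitch, yaw] about the fixed x, y, z axes, in that order (R = Rz(yaw) Ry(pitch) Rx(roll)).
In Python, from station import ctrl gives the robot as it stands.
- The arm moves only by the tool send_rows, never from a script. Its argument "series" is a list of rows, each a list of 7 numbers: the turn, a rotation vector about the tool's x, y, z in degrees, then the shift along the tool's x, y, z in m, then the gripper's target within -1 to 1 (fully open at 1, half-way at 0, shut at -1). A call has 1 to 8 rows; each row is the pose to reach, as a shift and turn from the pose commanded when the call began, along the tool's axes at that moment; what a row does not reach only later rows make up. A row lasts 1/10 s, in which the tool goes at most 50 mm and 8.59 degrees, less where a joint would pass 70% of its speed; a pose out of reach is approached as far as the arm can. A call with a gripper value outside its range is refused whole. The fingers move at their own pace and stop on an object; "force" is the grip in N (left out, the last holds). Time passes only in rows, so rows that repeat a pose let the fingers close. It gives the time, the measured TCP pose, the force and the opening at its end, in the units of the state.
- ctrl.get_obs(): the state, without advancing time (a new reading comes with each control period).
- ctrl.camera(name): name is "scene" or "side" or "wrist"; returns a dict with "pixels" (384x512x3 uint8, red, green, blue), "z_map" (384x512 float32, m along the optical axis (not along the pixel's ray), 0 where there is no reading), "fov_y" (degrees; the focal length in pixels is half the picture's height over the tangent of half this angle, whatever the lens; pixels are square), "cx", "cy" (the principal point, pixels), "R" (3x3) and "t" (3): a world point X has camera coordinates R X + t. Camera axes: x right, y down, z forward; pixel columns grow to the right and rows downward; lengths in m; the calibration is good to about 2 mm. A picture is of the moment at which its call begins.
- ctrl.hand_in(): hands the job in, once; it reports no verdict.
The state is a dict: "time_s": time; "qpos": joint angles; "joint_vel": joint speeds; "tau": joint torques, N m; "ee_pos": TCP position; "eef_rot": TCP orientation; "force": force on the tool from outside, world axes, zero at the start; "moment": the same for the moment, N m; "grip_width": finger opening in m.
Only numpy, scipy, OpenCV 4.12 (cv2) and the standard library are available. Lean on these libraries where they do the work, as an engineer would, in place of code of your own. Each camera call takes 0.05 s, during which the arm holds its last target.

## Task

Hang the die lever on the hook at the back of the clear locker: pass its head in under the front lip, tip the head up so that its top bar clears the hook's tip beneath the roof, and let the bar down behind the tip. Then pull the lever steadily towards the locker's mouth with about 12 newtons for a second, against the hook's spring, to check that it has caught (never over 18 newtons, which overstretches the spring), lower the handle and let go so that it hangs there by itself. Do not ram the locker, and leave the oil bottle, the screwdriver and the dish of caps where they are.

Things in the scene. Friction and masses are not known exactly. Their poses are not given: they have to be found in the camera images.
- lever_grip (a point): Centre of the die lever's black handle, half-way up, 12 mm above the underside; handle 110 long (x), 24 wide (y), 24 high (z). Lever's axes: x from handle to head, y across, z up from the flat underside on which it lies. An aluminium shank 14 wide, 10 high runs on from the handle to the head, 200 mm ahead (+x) of this point; all undersides lie in one plane.
- lever_bar (a point): Middle of the underside of the head's top bar, which sits on the hook: 200 mm ahead of lever_grip, 60 mm above the underside; same axes. The head is an upright aluminium window frame 46 wide, 70 high, 6 thick (x 197 to 203 ahead of lever_grip); top and bottom bars 10 high, side posts 8 wide; the opening is 30 wide, 10 to 60 mm above the underside.
- lever: The whole die lever, one rigid piece of about 0.13 kg; origin at the middle of the handle's underside, 12 mm below lever_grip; same axes.
- locker: Low locker fixed to the bench: clear walls and roof in an aluminium frame, open front. Origin at bench height; x from the mouth inwards, y to the left looking in, z up. In this frame, mm: outside x -80 to 77, y -100 to 100, z 0 to 209; inside 190 wide, floor top z 6, roof underside z 204, back wall x 73. Held level, the lever's shank meets the lip before its bar clears the hook's tip.
- lip (a point): Middle of the lower edge of the grey lip over the mouth, on its front face: locker x -80, z 118 mm. The lip is 4 mm thick, spans the full width and hangs from the roof; below it the mouth is open down to the floor plate. Same axes as the locker.
- hook_place (a point): Where the hook's tip stands ON AVERAGE (locker x 20, y 0, z 150 mm = top of arm). True depth at rest differs by up to 16 mm in x, not measured: find it by feel. Upright tip 10 x 10 mm, top at z 170; from it a level arm 10 wide, z 142 to 150, runs to the plate behind; 26.5 mm clear between tip and plate. Hung, the bar lies on the arm behind the tip.
- plate_place (a point): AVERAGE place of the face of the upright steel plate carrying the hook (locker x 51.5 mm, 70 wide, z 55 to 165); it shifts with the hook. Hung, the lever's handle droops outside the mouth until the head's lower edge leans on this plate, sloping about 17 degrees. Tilted 12 degrees, head up, the bar has about 6 mm play between tip and plate when going down, the foot of the head touching first.
- hook (a joint): How far the sprung hook (arm and tip together) is drawn out of its plate towards the mouth, m: 0 at rest, spring about 3 N per mm, hard stop at 9 mm. It gives only in that direction; the plate does not give. A pull of 12 N draws it about 4 mm.
- oil_mid (a point): Middle of the white oil bottle, 52 mm across and 130 mm high, standing beyond the work; leave alone.
- driver: Screwdriver lying on the bench, with a black handle; origin under its middle; leave alone.
- caps_mid (a point): Middle of a small white dish of snap caps, 110 mm across and 32 mm high, near the locker; leave alone.

How it is judged:
On the way:
1. With the top bar down behind the hook's tip, the lever is pulled towards the mouth so that the sprung hook stays drawn out 3 to 5.2 mm (9 to 15.6 N) for 0.8 s (z of lever_bar in the frame of locker between 0.144 and 0.156 m and x of lever_bar in the frame of locker between 0 and 0.06 m and y of lever_bar in the frame of locker between -0.016 and 0.016 m and value of joint hook between 0.003 and 0.0052 m), for 0.8 s.
At the end, for the whole second after the job is handed in: The lever hangs released and at rest on the hook: its top bar's underside within 6 mm of the arm's height (locker z 150 mm), at locker x 0 to 60 mm and within 16 mm of the middle plane; the lever slopes under 26 degrees and the hook is back within 3 mm of rest (z of lever_bar in the frame of locker between 0.144 and 0.156 m and x of lever_bar in the frame of locker between 0 and 0.06 m and y of lever_bar in the frame of locker between -0.016 and 0.016 m and angle between lever's own z axis and vertical below 0.45 rad and linear speed of lever below 0.02 m/s and angular speed of lever below 0.15 rad/s and contact force between lever and the fingers below 0.1 N and contact force between lever and locker above 0.5 N and value of joint hook below 0.003 m); the robot touches nothing.
It fails at once if The hook is drawn out more than 6.5 mm (about 19 N) (value of joint hook above 0.0065 m).
It fails at once if Locker and lever press on each other with more than 40 N (contact force between lever and locker above 40 N).
It fails at once if The robot presses on the locker with more than 40 N (contact force between any of the fingers, the arm and locker above 40 N).
It fails at once if The oil bottle, screwdriver or dish is shifted more than 20 mm (distance of any of oil_mid, driver, caps_mid from where it was at the start of the episode above 0.02 m).
It also fails if it takes over 61 s, if anything falls off the work surface, if the arm or the gripper's body presses on something with over 40 N, if the wrist force passes 120 N, or if a joint passes its speed limit or range.

## Working session

There is one attempt and no reset: what is moved stays moved. The work goes in short steps, Python scripts to look and compute and a tool call to move; the robot and the scene stay as the last step left them, time stands still between calls to the robot, and variables do not carry over. Pictures are saved under pics/ and viewed, and the job is handed in when it is done.

Besides the shell and the picture viewer there is one more tool, called after "Emit:" as a command line: name --pt "numbers of a row" for each row, then --argument value for the rest. send_rows: Moves the arm, as the interface text tells. Its arguments: {"type":"object","properties":{"series":{"type":"array"},"force":{"type":"number"}},"required":["series"]}

```bash
ls; mkdir -p pics; python3 - <<'E'
from station import ctrl
import cv2,numpy as np
o=ctrl.get_obs();print(o)
for n in ["scene","side","wrist"]:
    c=ctrl.camera(n);np.savez(f"pics/{n}0.npz",**{k:np.array(v) for k,v in c.items()})
    cv2.imwrite(f"pics/{n}0.png",c["pixels"][:,:,::-1]);print(n,c["fov_y"],c["cx"],c["cy"],np.round(c["R"],3).tolist(),np.round(c["t"],3))
print(ctrl.finger_overhang)
E
```

```text
pics
{'time_s': 0.0, 'qpos': array([-1.31160541e+00,  3.00478330e-01,  1.52158024e+00, -1.90338301e-05,
        1.32069426e+00, -6.66296947e-02]), 'joint_vel': array([ 0.00092258, -0.00079425,  0.00060698,  0.0027384 , -0.00037291,
       -0.00163735]), 'tau': array([-2.11889535e-03, -5.31819034e+01, -3.52734911e+01,  7.07706157e-02,
        2.43942562e-02, -1.28980464e-04]), 'ee_pos': array([ 0.17596325, -0.52083905,  0.22388271]), 'eef_rot': array([-3.14043383e+00, -5.88496824e-05,  3.25825299e-01]), 'force': array([ 0.44650704, -0.1032643 , -0.09538192]), 'moment': array([0.01494618, 0.01306806, 0.0161727 ]), 'grip_width': 0.0943172491331594}
scene 42.04074490826493 256.6130575787639 197.81324296742022 [[-0.824, 0.566, -0.018], [0.417, 0.584, -0.696], [-0.383, -0.582, -0.718]] [ 0.472 -0.141  1.438]
side 57.30963408787826 251.86167798077835 191.54573765851106 [[0.983, -0.185, 0.02], [-0.108, -0.659, -0.744], [0.151, 0.729, -0.668]] [-0.554  0.13   0.942]
wrist 61.54183066787087 252.1851325206889 190.37415004013667 [[0.321, -0.947, -0.002], [-0.917, -0.311, 0.247], [-0.235, -0.078, -0.969]] [-0.549 -0.027  0.39 ]
0.019
```

View pics/scene0.png

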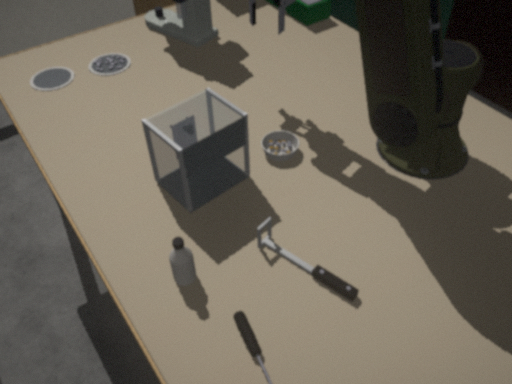

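View pics/side0.png

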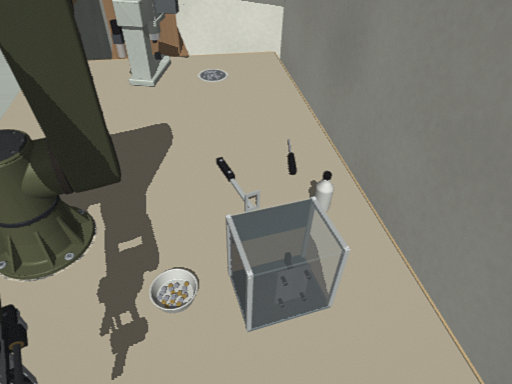

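View pics/wrist0.png

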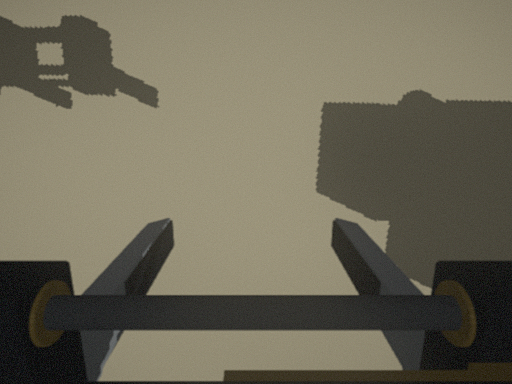

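```bash
cat > h.py <<'E'
import numpy as np,cv2
def ld(n):
    d=np.load(f"pics/{n}.npz");return {k:d[k] for k in d}
def f(c): return 192/np.tan(np.radians(float(c["fov_y"]))/2)
def ray(c,u,v):
    d=np.array([(u-c["cx"])/f(c),(v-c["cy"])/f(c),1.]);R=c["R"];return -R.T@c["t"],R.T@d
def onz(c,u,v,z):
    o,d=ray(c,u,v);s=(z-o[2])/d[2];return o+s*d
def proj(c,X):
    p=c["R"]@np.asarray(X,float)+c["t"];return np.array([p[0]/p[2]*f(c)+c["cx"],p[1]/p[2]*f(c)+c["cy"]])
def dep(c,u,v):
    o,d=ray(c,u,v);return o+d*float(c["z_map"][int(round(v)),int(round(u))])
E
python3 - <<'E'
from h import *
s=ld("scene0");d=ld("side0")
def crop(c,u0,v0,u1,v1,k,n):
    im=c["pixels"][v0:v1,u0:u1,::-1];im=cv2.resize(im,None,fx=k,fy=k,interpolation=cv2.INTER_CUBIC)
    im=np.clip(im.astype(float)*1.5,0,255).astype(np.uint8);cv2.imwrite(n,im)
crop(s,130,80,310,220,4,"pics/s_lock.png")
crop(d,210,190,360,330,4,"pics/d_lock.png")
crop(s,220,210,370,310,5,"pics/s_lev.png")
crop(d,200,130,350,230,5,"pics/d_lev.png")
for n,c in (("s",s),("d",d)): print(n,(-c["R"].T@c["t"]).round(3))
for u,v in [(143,122),(209,91),(247,114),(188,209),(247,178)]: print(u,v,dep(s,u,v).round(3))
for u,v in [(228,218),(315,203),(343,248),(250,321),(330,310)]: print(u,v,dep(d,u,v).round(3))
E
```

```text
s [0.999 0.651 0.942]
d [ 0.416 -0.703  0.737]
143 122 [ 0.687 -0.311  0.21 ]
209 91 [ 0.491 -0.33   0.211]
247 114 [ 0.466 -0.191  0.21 ]
188 209 [ 0.667 -0.171  0.013]
247 178 [ 0.475 -0.189  0.001]
228 218 [ 0.471 -0.201  0.211]
315 203 [ 0.664 -0.188  0.211]
343 248 [ 0.678 -0.315  0.209]
250 321 [ 0.494 -0.343  0.041]
330 310 [ 0.685 -0.327 -0.001]
```

View pics/s_lock.png

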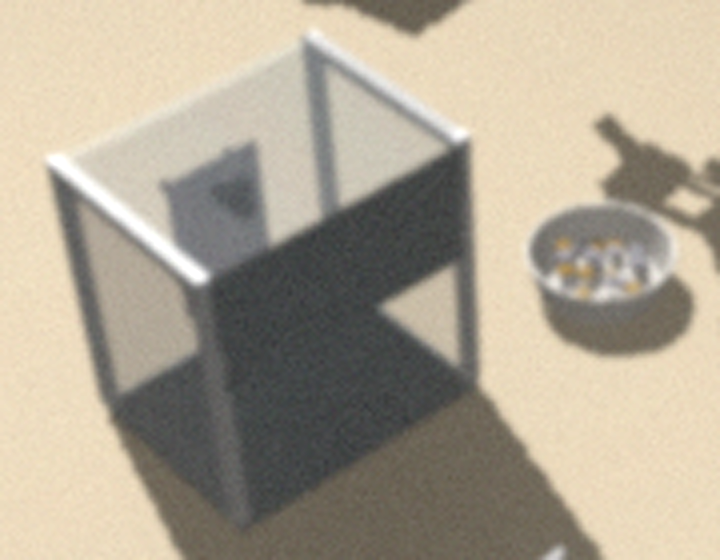

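View pics/d_lock.png

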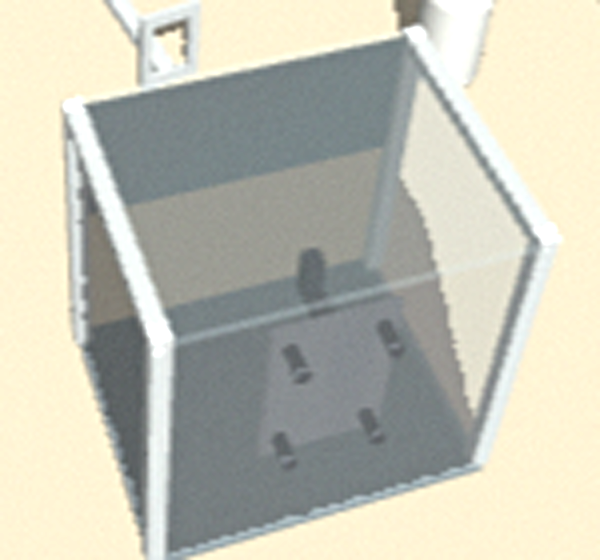

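View pics/s_lev.png

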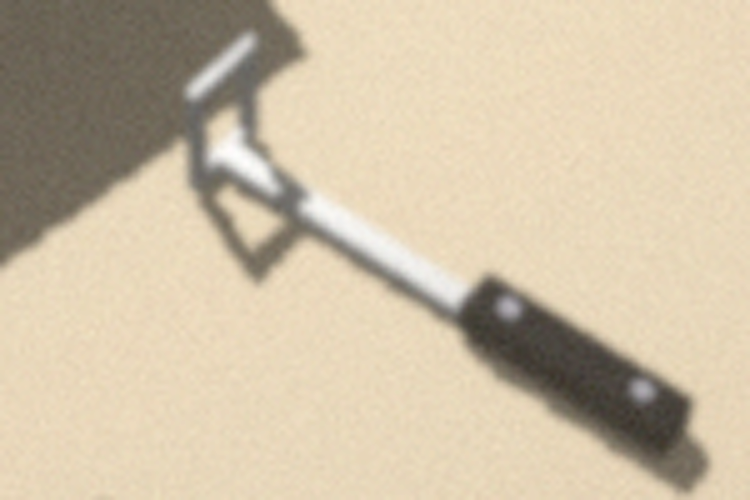

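View pics/d_lev.png

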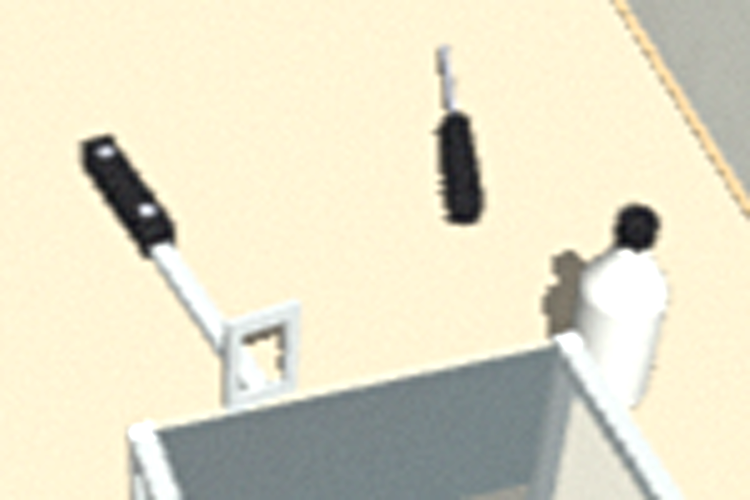

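```bash
python3 - <<'E'
from h import *
s=ld("scene0");d=ld("side0")
P=lambda c,u,v,k,u0,v0,z:onz(c,u0+(u+.5)/k-.5,v0+(v+.5)/k-.5,z)
S=[P(s,*p,4,130,80,.209) for p in [(48,157),(310,32),(468,133),(208,282)]]
D=[P(d,*p,4,210,190,.209) for p in [(555,238),(155,340),(65,103),(415,28)]]
for a,b in zip(S,D): print(a.round(4),b.round(4))
for Q in (S,D): print([np.round(np.linalg.norm(Q[i]-Q[(i+1)%4]),4) for i in range(4)])
# model corners locker frame: back-left, back-right? 
L=np.array([[77,100],[77,-100],[-80,-100],[-80,100]])/1000.
def fit(L,Q):
    Q=np.array(Q)[:,:2];lm,qm=L.mean(0),Q.mean(0);A=L-lm;B=Q-qm
    th=np.arctan2((A[:,0]*B[:,1]-A[:,1]*B[:,0]).sum(),(A*B).sum());R=np.array([[np.cos(th),-np.sin(th)],[np.sin(th),np.cos(th)]])
    t=qm-R@lm;return t,np.degrees(th),np.abs((L@R.T+t)-Q).max()
print(fit(L,S),fit(L,D),fit(L,[(a+b)/2 for a,b in zip(S,D)]))
# plate top corners z .165 ; hook tip top z .17
for n,p in (("pl",(165,182)),("pr",(257,143))): print(n,P(s,*p,4,130,80,.165).round(4))
for n,p in (("tip",(312,250)),): print(n,P(d,*p,4,210,190,.17).round(4))
for n,p in (("tip scene",(215,180)),("tip2",(255,180))): print(n,P(s,*p,4,130,80,.17).round(4))
for n,p in (("pl",(270,330)),("pr",(400,297))): print(n,P(d,*p,4,210,190,.165).round(4))
# lever: handle end centers
for c,n,k,pts in ((s,"s",5,[(490,275),(690,402),(460,320),(660,460)]),):
  pass
# handle top z .024 : mid of top. scene rivets
rs=[P(s,508,308,5,220,210,.024),P(s,643,390,5,220,210,.024)]
rd=[P(d,148,210,5,200,130,.024),P(d,105,150,5,200,130,.024)]
print("rivets",np.round(rs,4).tolist(),np.round(rd,4).tolist())
# top bar top z .07
print("bar",[P(s,*p,5,220,210,.07).round(4) for p in [(187,95),(256,38)]],[P(d,*p,5,200,130,.07).round(4) for p in [(224,322),(299,302)]])
E
```

```text
[ 0.684  -0.3261  0.209 ] [ 0.6878 -0.3191  0.209 ]
[ 0.486  -0.3486  0.209 ] [ 0.4886 -0.3433  0.209 ]
[ 0.4633 -0.1965  0.209 ] [ 0.4683 -0.191   0.209 ]
[ 0.6607 -0.1656  0.209 ] [ 0.6678 -0.1655  0.209 ]
[np.float64(0.1993), np.float64(0.1538), np.float64(0.1997), np.float64(0.1621)]
[np.float64(0.2007), np.float64(0.1537), np.float64(0.2011), np.float64(0.1549)]
(array([ 0.57369389, -0.26066597]), np.float64(-82.06198552632112), np.float64(0.0029487766145049887)) (array([ 0.57830755, -0.25621888]), np.float64(-82.74003339563322), np.float64(0.0019057902752604994)) (array([ 0.57600074, -0.25844245]), np.float64(-82.40022935665834), np.float64(0.0020448736191705508))
pl [ 0.6158 -0.3169  0.165 ]
pr [ 0.548  -0.3185  0.165 ]
tip [ 0.5822 -0.2771  0.17  ]
tip scene [ 0.5916 -0.294   0.17  ]
tip2 [ 0.5711 -0.2792  0.17  ]
pl [ 0.5508 -0.3172  0.165 ]
pr [ 0.6193 -0.3092  0.165 ]
rivets [[0.5205, 0.1793, 0.024], [0.5004, 0.2466, 0.024]] [[0.5229, 0.1823, 0.024], [0.5032, 0.251, 0.024]]
bar [array([0.5883, 0.026 , 0.07  ]), array([0.542 , 0.0157, 0.07  ])] [array([0.5444, 0.0184, 0.07  ]), array([0.5896, 0.0281, 0.07  ])]
```

```bash
cat >> h.py <<'E'
from scipy.spatial.transform import Rotation as Ro
def mat(e): return Ro.from_euler("xyz",e).as_matrix()
def row(p0,R0,p,R):
    """row from pose (p0,R0) to (p,R)"""
    return np.r_[np.degrees(Ro.from_matrix(R0.T@R).as_rotvec()).round(2),(R0.T@(p-p0)).round(4)]
def tool(yaw,th=0):
    """lever heading yaw deg, head-up tilt th deg -> tool R (tool x=-lever x,y=lever y,z=-lever z)"""
    y,t=np.radians(yaw),np.radians(th);h=np.array([np.cos(y),np.sin(y),0]);z=np.array([0,0,1.])
    u=h*np.cos(t)+z*np.sin(t);n=-h*np.sin(t)+z*np.cos(t)
    return np.c_[-u,np.cross(n,u),-n]
E
python3 - <<'E'
from h import *
from station import ctrl
o=ctrl.get_obs()
print(row(o["ee_pos"],mat(o["eef_rot"]),np.array([.577,-.264,.36]),tool(-82.4)))
E
```

```text
[-4.000e-02 -4.000e-02 -7.893e+01  4.622e-01 -1.152e-01 -1.359e-01]
```

Emit:
send_rows --pt "0 0 -79 0.462 -0.115 -0.136 1" --pt "0 0 -79 0.462 -0.115 -0.136 1" --pt "0 0 -79 0.462 -0.115 -0.136 1" --pt "0 0 -79 0.462 -0.115 -0.136 1" --pt "0 0 -79 0.462 -0.115 -0.136 1" --pt "0 0 -79 0.462 -0.115 -0.136 1" --pt "0 0 -79 0.462 -0.115 -0.136 1" --pt "0 0 -79 0.462 -0.115 -0.136 1"

```text
time_s: 0.95
ee_pos: [0.5013, -0.3121, 0.3348]
eef_rot: [-3.141, -0.0, 1.532]
force: [-0.6, -0.6, 0.3]
grip_width: 0.0937
```

Emit:
send_rows --pt "0 0 -9.8 0.051 0.074 -0.025 1" --pt "0 0 -9.8 0.051 0.074 -0.025 1" --pt "0 0 -9.8 0.051 0.074 -0.025 1" --pt "0 0 -9.8 0.051 0.074 -0.025 1" --pt "0 0 -9.8 0.051 0.074 -0.025 1"

```text
time_s: 1.45
ee_pos: [0.5754, -0.2666, 0.3589]
eef_rot: [-3.141, -0.0, 1.696]
force: [0.3, 0.3, 0.2]
grip_width: 0.094
```

```bash
python3 - <<'E'
from station import ctrl
import cv2,numpy as np
o=ctrl.get_obs();print(o["time_s"],o["ee_pos"],o["eef_rot"],o["qpos"],o["joint_vel"].round(3))
c=ctrl.camera("wrist");np.savez(f"pics/wrist1.npz",**{k:np.array(v) for k,v in c.items()})
im=c["pixels"][:,:,::-1];cv2.imwrite("pics/wrist1.png",cv2.resize(np.clip(im*1.4,0,255).astype(np.uint8),(768,576),interpolation=cv2.INTER_CUBIC))
E
```

```text
1.45 [ 0.5754211  -0.2665893   0.35885299] [-3.14080757e+00 -3.79538825e-04  1.69570330e+00] [-4.91541729e-01  4.48732904e-01  1.01515323e+00 -1.45053151e-04
  1.67856652e+00 -6.16464387e-01] [-0.01  -0.008  0.003 -0.    -0.001  0.002]
```

View pics/wrist1.png

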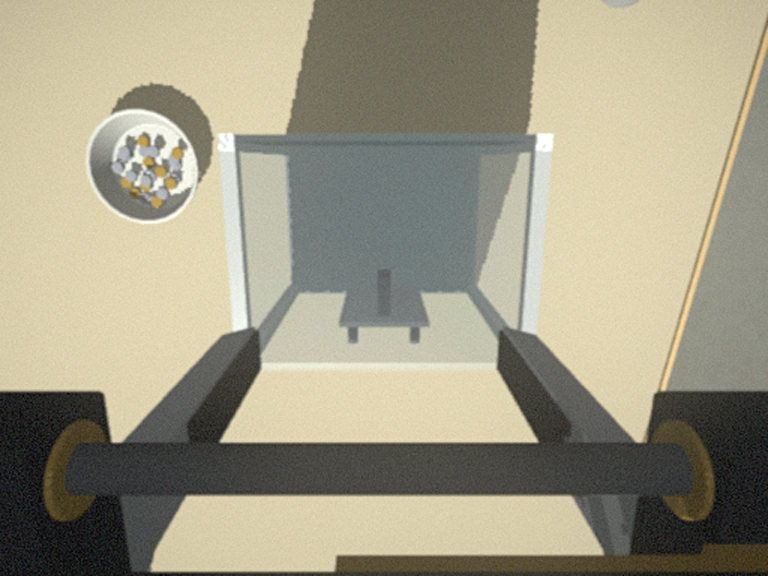

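```bash
python3 - <<'E'
from h import *
c=ld("wrist1")
im=c["pixels"][170:255,210:300,::-1];im=np.clip(im*1.8,0,255).astype(np.uint8);cv2.imwrite("pics/w1c.png",cv2.resize(im,None,fx=7,fy=7,interpolation=cv2.INTER_CUBIC))
a=c["pixels"][80:100,130:380,::-1];a=np.clip(a*1.4,0,255).astype(np.uint8);cv2.imwrite("pics/w1d.png",cv2.resize(a,None,fx=3,fy=3,interpolation=cv2.INTER_CUBIC))
E
```

```text
(no output)
```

View pics/w1c.png

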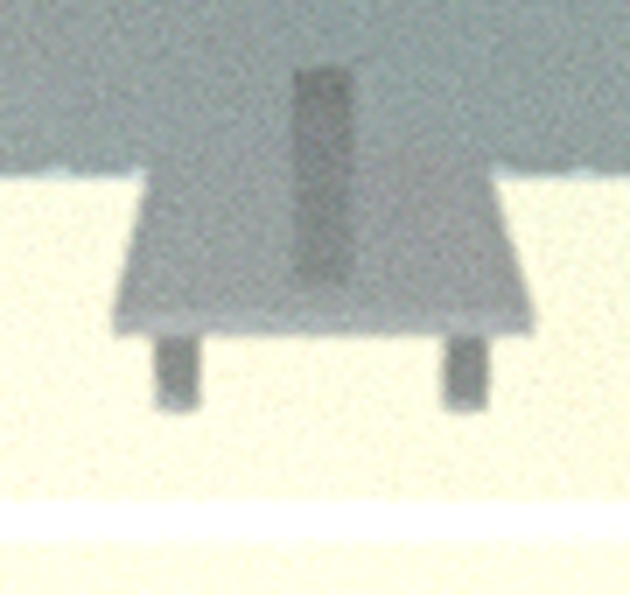

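View pics/w1d.png

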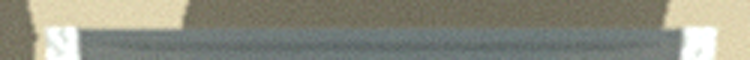

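```bash
python3 - <<'E'
from h import *
c=ld("wrist1")
Q=lambda u,v,z:onz(c,u,v,z)
fl=Q(145,88.5,.209);fr=Q(369.3,88.5,.209)
print("front",fl,fr,np.linalg.norm(fl-fr))
d=(fl-fr);yaw=np.degrees(np.arctan2(d[1],d[0]))
# which is left (locker +y)? looking in (-y world), left = +x world
print(yaw)
h=np.array([np.cos(np.radians(-82.4)),np.sin(np.radians(-82.4)),0])
m=(fl+fr)/2;O=m+.080*h;print("origin",O)
for n,u,v,z in [("back bar out",256,247,.209),("back bar in",256,241.3,.209),("plate front top",256,214.5,.165),("plate rear top",256,217.8,.165),("arm meets plate",256,210.2,.15),("tip front top",256.,179.6,.17),("plate L",210+113/7,214.5,.165),("plate R",210+533/7,214.5,.165)]:
    X=Q(u,v,z);print(n,X.round(4),"locker x",((X-O)@h).round(4),"y",((X-O)@np.array([-h[1],h[0],0])).round(4))
E
```

```text
front [ 0.4661373  -0.19017296  0.209     ] [ 0.67020347 -0.16434045  0.209     ] 0.20569472467107444
-172.7853652221933
origin [ 0.5787509  -0.25655395  0.209     ]
back bar out [ 0.5873 -0.3331  0.209 ] locker x 0.077 y -0.0016
back bar in [ 0.5865 -0.3268  0.209 ] locker x 0.0707 y -0.0016
plate front top [ 0.5851 -0.3125  0.165 ] locker x 0.0563 y -0.0011
plate rear top [ 0.5857 -0.3165  0.165 ] locker x 0.0604 y -0.0011
arm meets plate [ 0.5853 -0.3121  0.15  ] locker x 0.056 y -0.0009
tip front top [ 0.5797 -0.2706  0.17  ] locker x 0.014 y -0.001
plate L [ 0.551  -0.3169  0.165 ] locker x 0.0561 y -0.0355
plate R [ 0.6196 -0.3082  0.165 ] locker x 0.0566 y 0.0337
```

```bash
cat >> h.py <<'E'
def now():
    from station import ctrl
    o=ctrl.get_obs();return o,o["ee_pos"],mat(o["eef_rot"])
E
python3 - <<'E'
from h import *
o,p,R=now();print(row(p,R,np.array([.512,.23,.19]),tool(-74.4)))
E
```

```text
[-3.000e-02 -2.000e-02 -8.460e+00  5.007e-01 -1.000e-03  1.692e-01]
```

Emit:
send_rows --pt "0 0 -8.46 0.5 -0.001 0.169 1" --pt "0 0 -8.46 0.5 -0.001 0.169 1" --pt "0 0 -8.46 0.5 -0.001 0.169 1" --pt "0 0 -8.46 0.5 -0.001 0.169 1" --pt "0 0 -8.46 0.5 -0.001 0.169 1" --pt "0 0 -8.46 0.5 -0.001 0.169 1" --pt "0 0 -8.46 0.5 -0.001 0.169 1" --pt "0 0 -8.46 0.5 -0.001 0.169 1"

```text
time_s: 2.3
ee_pos: [0.5268, 0.1106, 0.2309]
eef_rot: [3.141, 0.0, 1.843]
force: [1.4, -0.2, 0.8]
grip_width: 0.0939
```

```bash
python3 - <<'E'
from h import *
o,p,R=now();print(row(p,R,np.array([.512,.23,.19]),tool(-74.4)),p)
E
```

```text
[ 0.03    0.01   -0.03    0.119   0.0177  0.0409] [0.52684057 0.11057536 0.23094704]
```

Emit:
send_rows --pt "0 0 0 0.119 0.018 0.041 1" --pt "0 0 0 0.119 0.018 0.041 1" --pt "0 0 0 0.119 0.018 0.041 1" --pt "0 0 0 0.119 0.018 0.041 1" --pt "0 0 0 0.119 0.018 0.041 1" --pt "0 0 0 0.119 0.018 0.041 1"

```text
time_s: 2.9
ee_pos: [0.5133, 0.2279, 0.1909]
eef_rot: [3.141, 0.0, 1.843]
force: [1.1, 0.0, 0.8]
grip_width: 0.0942
```

```bash
python3 - <<'E'
from h import *
from station import ctrl
o,p,R=now();print(o["time_s"],p,o["eef_rot"],o["qpos"])
c=ctrl.camera("wrist");np.savez(f"pics/wrist2.npz",**{k:np.array(v) for k,v in c.items()})
im=c["pixels"][:,:,::-1];cv2.imwrite("pics/wrist2.png",cv2.resize(np.clip(im*1.4,0,255).astype(np.uint8),(768,576),interpolation=cv2.INTER_CUBIC))
E
```

```text
2.9 [0.51334524 0.2278779  0.19087678] [3.14070983e+00 7.35212337e-05 1.84273878e+00] [ 3.52629618e-01  3.53944393e-01  1.52958309e+00 -1.51843333e-04
  1.25719114e+00  8.07339163e-02]
```

View pics/wrist2.png

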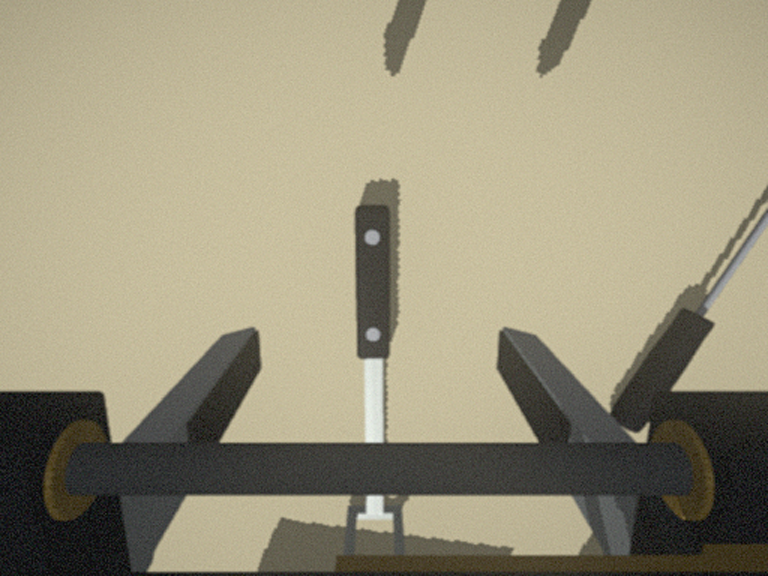

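```bash
python3 - <<'E'
from h import *
c=ld("wrist2")
k=lambda u,v,z:onz(c,(u+.5)/1.5-.5,(v+.5)/1.5-.5,z)
a,b=k(372,237,.024),k(372.7,334.5,.024);print("rivets",a,b,(a+b)/2)
h=(b-a)/np.linalg.norm(b-a);print("head",np.degrees(np.arctan2(h[1],h[0])))
e0,e1=k(372.5,206,.024),k(373,358,.024);print("ends",e0,e1,np.linalg.norm(e1-e0),(e0+e1)/2)
w0,w1=k(356.5,285,.024),k(389,285,.024);print("w",np.linalg.norm(w1-w0))
s=k(374,495,.01);print("shank",s); hh=s-(e0+e1)/2;print(np.degrees(np.arctan2(hh[1],hh[0])))
g=(e0+e1)/2;y=np.array([-h[1],h[0],0])
for q in [(612,410),(640,430),(690,310),(714,322)]:
    X=k(*q,.02);print("driver",X.round(3),((X-g)@h).round(3),((X-g)@y).round(3))
E
```

```text
rivets [0.50271854 0.24873647 0.024     ] [0.52188737 0.18122976 0.024     ] [0.51230296 0.21498311 0.024     ]
head -74.14787089713704
ends [0.497486   0.26893285 0.024     ] [0.52690605 0.16390372 0.024     ] 0.10907179974731175 [0.51219603 0.21641829 0.024     ]
w 0.02264051415795643
shank [0.56118099 0.04265611 0.01      ]
-74.25642524346033
driver [0.713 0.17  0.02 ] 0.099 0.18
driver [0.74 0.16 0.02] 0.116 0.203
driver [0.736 0.259 0.02 ] 0.02 0.227
driver [0.756 0.255 0.02 ] 0.03 0.246
```

```bash
python3 - <<'E'
from h import *
o,p,R=now();print(row(p,R,np.array([.5125,.216,.022]),tool(-74.2)))
E
```

```text
[ 0.06    0.     -0.23   -0.0112 -0.0042  0.1689]
```

Emit:
send_rows --pt "0 0 0 -0.011 -0.004 0.04 1" --pt "0 0 0 -0.011 -0.004 0.085 1" --pt "0 0 0 -0.011 -0.004 0.125 1" --pt "0 0 0 -0.011 -0.004 0.15 1" --pt "0 0 0 -0.011 -0.004 0.162 1" --pt "0 0 0 -0.011 -0.004 0.168 1" --pt "0 0 0 -0.011 -0.004 0.168 1"

```text
time_s: 3.65
ee_pos: [0.5125, 0.2174, 0.0228]
eef_rot: [3.141, -0.0, 1.844]
force: [0.6, 0.0, 0.3]
grip_width: 0.0942
```

Emit:
send_rows --pt "0 0 0 0 0 0 -1" --pt "0 0 0 0 0 0 -1" --pt "0 0 0 0 0 0 -1" --pt "0 0 0 0 0 0 -1" --pt "0 0 0 0 0 0 -1" --pt "0 0 0 0 0 0 -1" --force 45

```text
time_s: 4.25
ee_pos: [0.512, 0.2177, 0.0223]
eef_rot: [3.141, -0.0, 1.845]
force: [-0.2, -1.1, 0.0]
grip_width: 0.0497
```

```bash
python3 - <<'E'
from h import *
o,p,R=now();print({k:np.round(v,4) for k,v in o.items()})
E
```

```text
{'time_s': np.float64(4.25), 'qpos': array([0.3361, 0.5623, 1.6667, 0.    , 0.9124, 0.0624]), 'joint_vel': array([ 0.    ,  0.0008,  0.0015, -0.0015, -0.0009,  0.0013]), 'tau': array([ 2.80000e-03, -5.97722e+01, -2.74504e+01,  5.96000e-02,
        1.33000e-02, -0.00000e+00]), 'ee_pos': array([0.512 , 0.2177, 0.0223]), 'eef_rot': array([ 3.1414, -0.    ,  1.8446]), 'force': array([-0.1777, -1.0728,  0.0207]), 'moment': array([-0.0343, -0.1344, -0.0143]), 'grip_width': np.float64(0.0497)}
```

Still closing; continue.

Emit:
send_rows --pt "0 0 0 0 0 0 -1" --pt "0 0 0 0 0 0 -1" --pt "0 0 0 0 0 0 -1" --pt "0 0 0 0 0 0 -1" --pt "0 0 0 0 0 0 -1"

```text
time_s: 4.75
ee_pos: [0.512, 0.2176, 0.0222]
eef_rot: [3.142, 0.0, 1.845]
force: [0.5, 0.2, -0.2]
grip_width: 0.0235
```

```bash
python3 - <<'E'
from h import *
o,p,R=now();print({k:np.round(v,4) for k,v in o.items()})
E
```

```text
{'time_s': np.float64(4.75), 'qpos': array([ 0.3361,  0.5625,  1.6667, -0.    ,  0.9123,  0.0624]), 'joint_vel': array([ 0.0011, -0.0004, -0.0018,  0.0004, -0.0006, -0.0004]), 'tau': array([-3.96000e-02, -5.97951e+01, -2.74291e+01,  7.35000e-02,
        4.65000e-02,  3.11000e-02]), 'ee_pos': array([0.512 , 0.2176, 0.0222]), 'eef_rot': array([3.1416, 0.    , 1.8445]), 'force': array([ 0.5434,  0.2352, -0.208 ]), 'moment': array([-0.0485, -0.134 ,  0.0172]), 'grip_width': np.float64(0.0235)}
```

```bash
cat >> h.py <<'E'
O=np.array([.5785,-.2564,0]);YAW=-82.7
OFF=[.2015,.038]
def lv(bx,bz,th,by=0,yaw=YAW):
    y=np.radians(YAW);h=np.array([np.cos(y),np.sin(y),0]);l=np.array([-h[1],h[0],0])
    B=O+h*bx+l*by+np.array([0,0,bz]);R=tool(yaw,th)
    return B+R[:,0]*OFF[0]+R[:,2]*OFF[1],R      # B-OFF0*u-OFF1*n
def state():
    """current B in locker frame, tilt,yaw"""
    o,p,R=now();B=p-R[:,0]*OFF[0]-R[:,2]*OFF[1]-O
    y=np.radians(YAW);h=np.array([np.cos(y),np.sin(y),0]);l=np.array([-h[1],h[0],0])
    u=-R[:,0];F=o["force"]
    print("t",round(float(o["time_s"]),2),"B",(1000*np.array([B@h,B@l,B[2]])).round(1),"tilt",np.degrees(np.arcsin(u[2])).round(2),"yaw",np.degrees(np.arctan2(u[1],u[0])).round(2),"F in,left,up",np.round([F@h,F@l,F[2]],1),"M",o["moment"].round(2),"g",round(float(o["grip_width"]),4),"v",np.abs(o["joint_vel"]).max().round(3))
    return p,R
def to(*ws):
    p,R=state()
    for w in ws:
        q=lv(w[0]/1000,w[1]/1000,w[2],*( [w[3]/1000] if len(w)>3 else []));print(w,row(p,R,*q).tolist(),"tcp",q[0].round(3))
E
python3 - <<'E'
from h import *
to((-130,90,0),(-5,90,0),(-5,177,12))
d=ld("side0");
for z,u,v in ((0,322,208),(.13,327,172)): print(onz(d,u,v,z))
E
```

```text
t 4.75 B [-279.3   23.7   60.2] tilt 0.0 yaw -74.32 F in,left,up [-0.2  0.6 -0.2] M [-0.05 -0.13  0.02] g 0.0235 v 0.002
(-130, 90, 0) [0.0, 0.0, 8.38, -0.1464, -0.0158, -0.0298] tcp [0.536 0.072 0.052]
(-5, 90, 0) [0.0, 0.0, 8.38, -0.2701, -0.034, -0.0298] tcp [ 0.552 -0.052  0.052]
(-5, 177, 12) [0.88, -11.98, 8.35, -0.2822, -0.0358, -0.0757] tcp [ 0.554 -0.064  0.098]
[ 7.77195315e-01 -5.40229582e-03 -1.11022302e-16]
[0.77462068 0.00562297 0.13      ]
```

Emit:
send_rows --pt "0 0 0 0 0 -0.015 -1" --pt "0 0 0 0 0 -0.03 -1" --pt "0 0 2.8 -0.045 -0.005 -0.03 -1" --pt "0 0 5.6 -0.09 -0.01 -0.03 -1" --pt "0 0 8.38 -0.135 -0.015 -0.03 -1" --pt "0 0 8.38 -0.146 -0.016 -0.03 -1" --pt "0 0 8.38 -0.146 -0.016 -0.03 -1" --pt "0 0 8.38 -0.146 -0.016 -0.03 -1"

```text
time_s: 5.55
ee_pos: [0.5362, 0.0735, 0.0529]
eef_rot: [3.141, -0.0, 1.699]
force: [0.4, 0.1, -1.6]
grip_width: 0.0238
```

```bash
python3 - <<'E'
from h import *
from station import ctrl
to((-130,90,0),(-5,90,0),(-5,177,12))
c=ctrl.camera("side");np.savez(f"pics/side1.npz",**{k:np.array(v) for k,v in c.items()})
im=c["pixels"][130:330,160:360,::-1];cv2.imwrite("pics/side1.png",cv2.resize(np.clip(im*1.0,0,255).astype(np.uint8),(600,600),interpolation=cv2.INTER_CUBIC))
E
```

```text
t 5.55 B [-131.1    0.    90.9] tilt -0.01 yaw -82.67 F in,left,up [-0.   0.4 -1.6] M [ 0.06 -0.05 -0.02] g 0.0238 v 0.022
(-130, 90, 0) [0.04, -0.01, 0.03, -0.0012, 0.0001, 0.0009] tcp [0.536 0.072 0.052]
(-5, 90, 0) [0.04, -0.01, 0.03, -0.1262, -0.0, 0.0009] tcp [ 0.552 -0.052  0.052]
(-5, 177, 12) [0.05, -12.01, 0.03, -0.1384, 0.0, -0.045] tcp [ 0.554 -0.064  0.098]
```

View pics/side1.png

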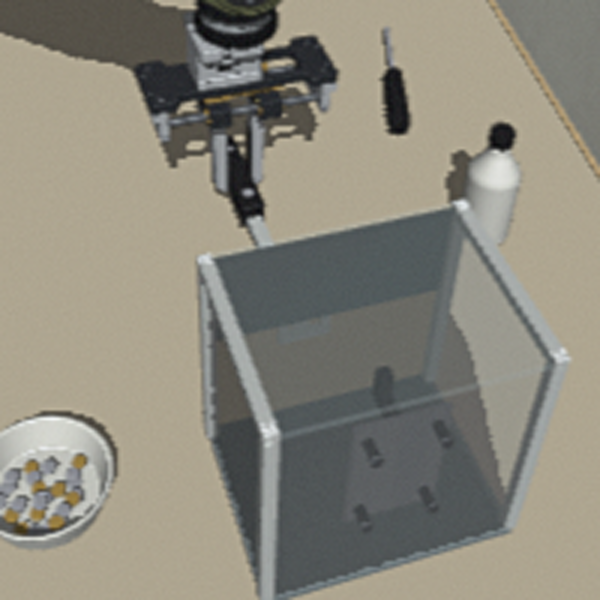

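```bash
python3 - <<'E'
from h import *
d=ld("side1")
y=np.radians(YAW);h=np.array([np.cos(y),np.sin(y),0]);l=np.array([-h[1],h[0],0])
for n,w in {"bar top ctr":(-131,0,100.9),"barL":(-131,23,100.9),"barR":(-131,-23,100.9),"tip top ctr":(24.7,0,170),"fl":(-80,100,209),"fr":(-80,-100,209)}.items():
    w=np.array(w)/1000;X=O+h*w[0]+l*w[1]+np.array([0,0,w[2]]);print(n,((proj(d,X)-[160,130]+.5)*3-.5).round(0))
E
```

```text
bar top ctr [305. 280.]
barL [331. 274.]
barR [279. 286.]
tip top ctr [385. 372.]
fl [460. 200.]
fr [200. 256.]
```

Emit:
send_rows --pt "0 0 0 -0.025 0 0.001 -1" --pt "0 0 0 -0.05 0 0.001 -1" --pt "0 0 0 -0.075 0 0.001 -1" --pt "0 0 0 -0.1 0 0.001 -1" --pt "0 0 0 -0.12 0 0.001 -1" --pt "0 0 0 -0.126 0 0.001 -1" --pt "0 0 0 -0.126 0 0.001 -1"

```text
time_s: 6.3
ee_pos: [0.5522, -0.0515, 0.0513]
eef_rot: [-3.142, -0.0, 1.699]
force: [0.4, -0.1, -1.0]
grip_width: 0.0238
```

```bash
python3 - <<'E'
from h import *
to(*[(-5,90+87*k,12*k) for k in (.25,.5,.75,1)])
E
```

```text
t 6.3 B [-5.   0.  89.3] tilt -0.01 yaw -82.67 F in,left,up [ 0.1  0.4 -1. ] M [ 0.07 -0.   -0.05] g 0.0238 v 0.02
(-5, 111.75, 3.0) [-0.0, -3.01, 0.03, -0.0023, 0.0001, -0.012] tcp [ 0.553 -0.054  0.063]
(-5, 133.5, 6.0) [-0.0, -6.01, 0.03, -0.0051, 0.0001, -0.0234] tcp [ 0.553 -0.057  0.075]
(-5, 155.25, 9.0) [-0.0, -9.01, 0.03, -0.0085, 0.0001, -0.0349] tcp [ 0.553 -0.06   0.086]
(-5, 177, 12) [-0.0, -12.01, 0.03, -0.0123, 0.0001, -0.0467] tcp [ 0.554 -0.064  0.098]
```

Emit:
send_rows --pt "0 -3 0 -0.0023 0 -0.012 -1" --pt "0 -6 0 -0.005 0 -0.0235 -1" --pt "0 -9 0 -0.0085 0 -0.035 -1" --pt "0 -12 0 -0.012 0 -0.0467 -1" --pt "0 -12 0 -0.012 0 -0.0467 -1" --pt "0 -12 0 -0.012 0 -0.0467 -1"

```text
time_s: 6.9
ee_pos: [0.5535, -0.0628, 0.0977]
eef_rot: [3.142, 0.208, 1.7]
force: [-0.3, 0.4, -0.7]
grip_width: 0.024
```

```bash
python3 - <<'E'
from h import *
from station import ctrl
to((10,177,11),(25,177,10),(39,177,9))
for n in ("side","wrist"):
    c=ctrl.camera(n);np.savez(f"pics/{n}3.npz",**{k:np.array(v) for k,v in c.items()})
    im=c["pixels"][:,:,::-1]
    if n=="side": im=im[130:330,160:360]
    cv2.imwrite(f"pics/{n}3.png",cv2.resize(np.clip(im*1.2,0,255).astype(np.uint8),None,fx=3 if n=="side" else 1.5,fy=3 if n=="side" else 1.5,interpolation=cv2.INTER_CUBIC))
E
```

```text
t 6.9 B [-5.900e+00  1.000e-01  1.764e+02] tilt 11.9 yaw -82.61 F in,left,up [-0.4 -0.3 -0.7] M [0.2  0.01 0.06] g 0.024 v 0.017
(10, 177, 11) [0.02, 0.9, 0.09, -0.0151, 0.0001, -0.0005] tcp [ 0.556 -0.077  0.101]
(25, 177, 10) [0.02, 1.9, 0.09, -0.0292, 0.0001, -0.0009] tcp [ 0.557 -0.091  0.105]
(39, 177, 9) [0.02, 2.9, 0.09, -0.0424, 0.0001, -0.0016] tcp [ 0.559 -0.104  0.108]
```

View pics/side3.png

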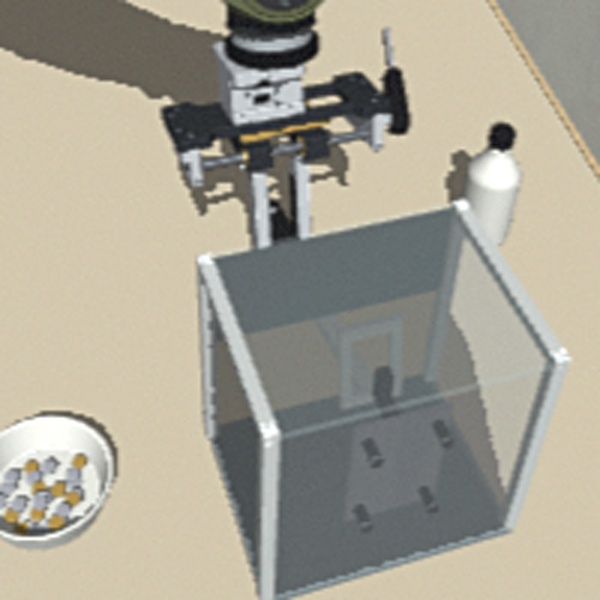

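View pics/wrist3.png

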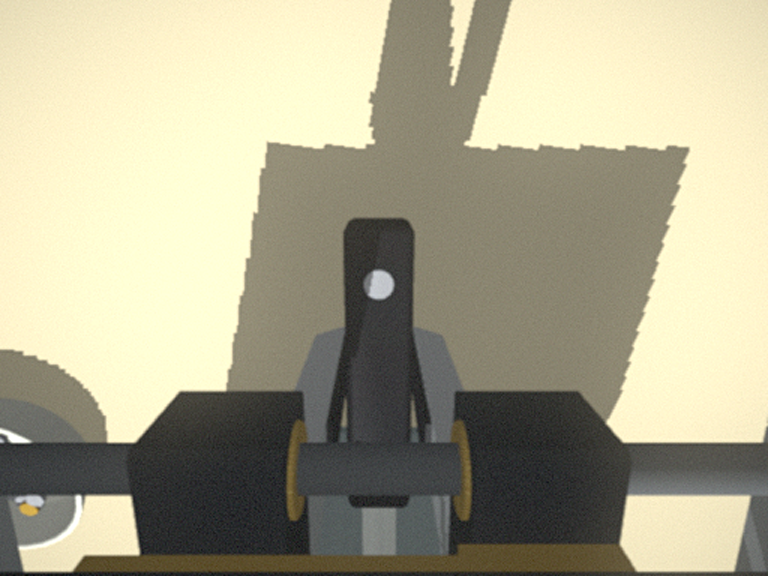

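```bash
cat >> h.py <<'E'
def pj(c,pts,u0=160,v0=130,k=3):
    y=np.radians(YAW);h=np.array([np.cos(y),np.sin(y),0]);l=np.array([-h[1],h[0],0])
    return [((proj(c,O+h*w[0]/1000+l*w[1]/1000+np.array([0,0,w[2]/1000]))-[u0,v0]+.5)*k-.5).round(0).tolist() for w in pts]
def bartop(bx,bz,th,s,by=0):
    t=np.radians(th);return (bx-10*np.sin(t),by+s*23,bz+10*np.cos(t))
E
python3 - <<'E'
from h import *
d=ld("side3")
im=d["pixels"][210:290,250:310,::-1];cv2.imwrite("pics/side3c.png",cv2.resize(np.clip(im*1.2,0,255).astype(np.uint8),None,fx=7,fy=7,interpolation=cv2.INTER_CUBIC))
print(pj(d,[bartop(-5.9,176.4,11.9,s) for s in (-1,1)],250,210,7))
print("tip corners",pj(d,[(a+4.7,b,170) for a in (15,25) for b in (-5,5)],250,210,7), "plate top front",pj(d,[(56.2,b,165) for b in (-35,35)],250,210,7))
E
```

```text
[[157.0, 207.0], [303.0, 172.0]]
tip corners [[245.0, 299.0], [277.0, 291.0], [258.0, 326.0], [291.0, 318.0]] plate top front [[193.0, 436.0], [422.0, 375.0]]
```

View pics/side3c.png

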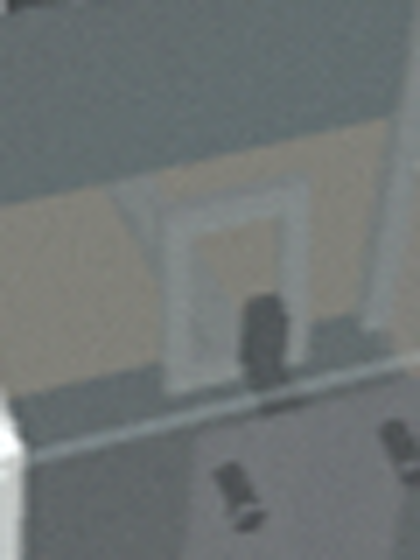

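Emit:
send_rows --pt "0 0.5 0 -0.008 0 -0.0005 -1" --pt "0 0.9 0 -0.015 0 -0.0005 -1" --pt "0 1.4 0 -0.022 0 -0.0008 -1" --pt "0 1.9 0 -0.029 0 -0.001 -1" --pt "0 2.4 0 -0.036 0 -0.0013 -1" --pt "0 2.9 0 -0.042 0 -0.0016 -1" --pt "0 2.9 0 -0.042 0 -0.0016 -1"

```text
time_s: 7.7
ee_pos: [0.5589, -0.1055, 0.1085]
eef_rot: [3.141, 0.159, 1.697]
force: [-1.4, 0.0, -0.6]
grip_width: 0.0237
```

```bash
python3 - <<'E'
from h import *
from station import ctrl
to((39,163,9),(39,156,9),(39,150,9))
c=ctrl.camera("side");np.savez(f"pics/side4.npz",**{k:np.array(v) for k,v in c.items()})
im=c["pixels"][210:290,250:310,::-1];cv2.imwrite("pics/side4c.png",cv2.resize(np.clip(im*1.2,0,255).astype(np.uint8),None,fx=7,fy=7,interpolation=cv2.INTER_CUBIC))
print(pj(c,[bartop(39,176.5,9,s) for s in (-1,1)],250,210,7))
E
```

```text
t 7.7 B [ 40.8  -0.5 177.8] tilt 9.08 yaw -82.77 F in,left,up [-0.2 -1.4 -0.6] M [ 0.11 -0.06  0.06] g 0.0237 v 0.026
(39, 163, 9) [0.02, 0.08, -0.06, 0.0042, 0.0002, 0.0141] tcp [ 0.559 -0.104  0.094]
(39, 156, 9) [0.02, 0.08, -0.06, 0.0053, 0.0002, 0.021] tcp [ 0.559 -0.104  0.087]
(39, 150, 9) [0.02, 0.08, -0.06, 0.0063, 0.0002, 0.0269] tcp [ 0.559 -0.104  0.081]
[[214.0, 326.0], [365.0, 288.0]]
```

View pics/side4c.png

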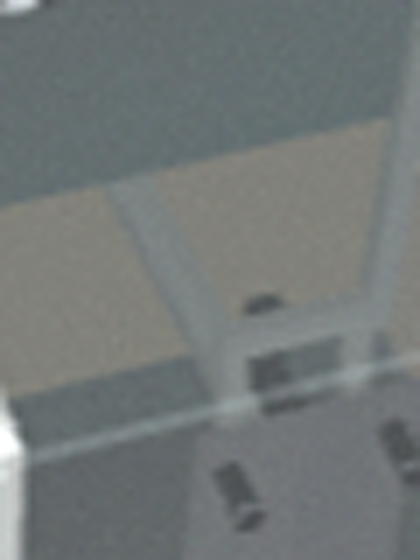

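Emit:
send_rows --pt "0 0 0 0.003 0 0.005 -1" --pt "0 0 0 0.004 0 0.01 -1" --pt "0 0 0 0.004 0 0.014 -1" --pt "0 0 0 0.0045 0 0.017 -1" --pt "0 0 0 0.005 0 0.02 -1" --pt "0 0 0 0.005 0 0.02 -1"

```text
time_s: 8.35
ee_pos: [0.5584, -0.1027, 0.0872]
eef_rot: [-3.141, 0.159, 1.698]
force: [-0.3, 0.2, -0.4]
grip_width: 0.0237
```

```bash
python3 - <<'E'
from h import *
to((39,153,9),(39,150.5,9))
E
```

```text
t 8.35 B [ 38.   -0.4 156.5] tilt 9.09 yaw -82.69 F in,left,up [-0.2 -0.2 -0.4] M [ 0.16 -0.05 -0.05] g 0.0237 v 0.008
(39, 153, 9) [-0.04, 0.09, 0.01, -0.0004, 0.0005, 0.0033] tcp [ 0.559 -0.104  0.084]
(39, 150.5, 9) [-0.04, 0.09, 0.01, -0.0, 0.0005, 0.0058] tcp [ 0.559 -0.104  0.081]
```

Emit:
send_rows --pt "0 0 0 0 0 0.0015 -1" --pt "0 0 0 0 0 0.003 -1" --pt "0 0 0 0 0 0.004 -1" --pt "0 0 0 0 0 0.004 -1"

```text
time_s: 8.75
ee_pos: [0.5586, -0.1034, 0.0836]
eef_rot: [-3.141, 0.159, 1.698]
force: [-0.8, -0.5, -1.3]
grip_width: 0.0236
```

```bash
python3 - <<'E'
from h import *
state()
E
```

```text
t 8.75 B [ 38.7  -0.3 153. ] tilt 9.1 yaw -82.7 F in,left,up [ 0.4 -0.8 -1.3] M [ 0.11 -0.11 -0.02] g 0.0236 v 0.003
```

Emit:
send_rows --pt "0 0 0 0 0 0.001 -1" --pt "0 0 0 0 0 0.002 -1" --pt "0 0 0 0 0 0.002 -1"

```text
time_s: 9.05
ee_pos: [0.5586, -0.1037, 0.0816]
eef_rot: [-3.141, 0.159, 1.698]
force: [0.2, -0.9, -1.2]
grip_width: 0.0237
```

```bash
python3 - <<'E'
from h import *
state()
E
```

```text
t 9.05 B [ 39.   -0.3 151. ] tilt 9.1 yaw -82.7 F in,left,up [ 0.9  0.1 -1.2] M [ 0.18 -0.12  0.02] g 0.0237 v 0.003
```

Emit:
send_rows --pt "0 0 0 0 0 0.0005 -1" --pt "0 0 0 0 0 0.001 -1" --pt "0 0 0 0 0 0.001 -1"

```text
time_s: 9.35
ee_pos: [0.5587, -0.104, 0.0808]
eef_rot: [3.141, 0.159, 1.698]
force: [0.9, -0.4, 0.2]
grip_width: 0.0236
```

```bash
python3 - <<'E'
from h import *
state()
E
```

```text
t 9.35 B [ 39.2  -0.2 150.2] tilt 9.11 yaw -82.7 F in,left,up [0.5 0.8 0.2] M [ 0.01 -0.02 -0.02] g 0.0236 v 0.003
```

Emit:
send_rows --pt "0 0 0 0.001 0 -0.0002 -1" --pt "0 0 0 0.002 0 -0.0003 -1" --pt "0 0 0 0.003 0 -0.0005 -1" --pt "0 0 0 0.003 0 -0.0005 -1"

```text
time_s: 9.75
ee_pos: [0.5583, -0.1007, 0.0808]
eef_rot: [3.142, 0.159, 1.698]
force: [0.3, 0.1, -0.4]
grip_width: 0.0239
```

```bash
python3 - <<'E'
from h import *
state()
E
```

```text
t 9.75 B [ 36.   -0.2 150.2] tilt 9.1 yaw -82.69 F in,left,up [-0.1  0.3 -0.4] M [ 0.02 -0.08 -0.03] g 0.0239 v 0.002
```

Emit:
send_rows --pt "0 0 0 0.001 0 -0.0002 -1" --pt "0 0 0 0.001 0 -0.0002 -1"

```text
time_s: 9.95
ee_pos: [0.5582, -0.0998, 0.0808]
eef_rot: [-3.142, 0.159, 1.698]
force: [-0.2, 0.3, -0.2]
grip_width: 0.0236
```

```bash
python3 - <<'E'
from h import *
state()
E
```

```text
t 9.95 B [ 35.   -0.2 150.2] tilt 9.1 yaw -82.69 F in,left,up [-0.3 -0.1 -0.2] M [-0.01 -0.07  0.01] g 0.0236 v 0.003
```

Emit:
send_rows --pt "0 0 0 0.001 0 -0.0002 -1" --pt "0 0 0 0.001 0 -0.0002 -1"

```text
time_s: 10.15
ee_pos: [0.558, -0.0988, 0.0809]
eef_rot: [3.142, 0.159, 1.698]
force: [-0.2, 0.3, -0.3]
grip_width: 0.0236
```

```bash
python3 - <<'E'
from h import *
state()
E
```

```text
t 10.15 B [ 34.   -0.2 150.3] tilt 9.1 yaw -82.7 F in,left,up [-0.3 -0.2 -0.3] M [-0.02 -0.08  0.01] g 0.0236 v 0.003
```

Emit:
send_rows --pt "0 0 0 0.001 0 -0.0002 -1" --pt "0 0 0 0.001 0 -0.0002 -1"

```text
time_s: 10.35
ee_pos: [0.5579, -0.0978, 0.0809]
eef_rot: [3.142, 0.159, 1.698]
force: [-0.2, 0.0, -0.3]
grip_width: 0.0234
```

```bash
python3 - <<'E'
from h import *
state()
E
```

```text
t 10.35 B [ 33.   -0.2 150.3] tilt 9.1 yaw -82.7 F in,left,up [-0.  -0.2 -0.3] M [-0.03 -0.05  0.03] g 0.0234 v 0.003
```

Emit:
send_rows --pt "0 0 0 0.001 0 -0.0002 -1" --pt "0 0 0 0.001 0 -0.0002 -1"

```text
time_s: 10.55
ee_pos: [0.5579, -0.0969, 0.0811]
eef_rot: [3.141, 0.159, 1.698]
force: [-0.0, -1.3, 0.4]
grip_width: 0.0237
```

```bash
python3 - <<'E'
from h import *
state()
E
```

```text
t 10.55 B [ 32.1  -0.2 150.5] tilt 9.12 yaw -82.7 F in,left,up [ 1.3 -0.2  0.4] M [-0.32 -0.07  0.01] g 0.0237 v 0.003
```

Emit:
send_rows --pt "0 0 0 0.001 0 -0.0002 -1" --pt "0 0 0 0.001 0 -0.0002 -1"

```text
time_s: 10.75
ee_pos: [0.5578, -0.096, 0.0812]
eef_rot: [3.141, 0.159, 1.698]
force: [0.7, -4.9, 0.9]
grip_width: 0.0235
```

```bash
python3 - <<'E'
from h import *
state()
E
```

```text
t 10.75 B [ 31.2  -0.2 150.7] tilt 9.13 yaw -82.7 F in,left,up [5.  0.  0.9] M [-0.75 -0.13 -0.03] g 0.0235 v 0.002
```

Emit:
send_rows --pt "0 0 0 0.001 0 -0.0002 -1" --pt "0 0 0 0.001 0 -0.0002 -1"

```text
time_s: 10.95
ee_pos: [0.5577, -0.0952, 0.0813]
eef_rot: [3.141, 0.16, 1.698]
force: [0.5, -5.7, 1.8]
grip_width: 0.0235
```

```bash
python3 - <<'E'
from h import *
state()
E
```

```text
t 10.95 B [ 30.4  -0.2 150.9] tilt 9.14 yaw -82.71 F in,left,up [ 5.7 -0.3  1.8] M [-1.05 -0.2   0.01] g 0.0235 v 0.002
```

Emit:
send_rows --pt "0 0 0 0.001 0 -0.0002 -1" --pt "0 0 0 0.001 0 -0.0002 -1"

```text
time_s: 11.15
ee_pos: [0.5577, -0.0944, 0.0815]
eef_rot: [3.141, 0.16, 1.698]
force: [1.2, -8.2, 1.9]
grip_width: 0.0237
```

```bash
python3 - <<'E'
from h import *
state()
E
```

```text
t 11.15 B [ 29.6  -0.2 151.1] tilt 9.16 yaw -82.71 F in,left,up [8.3 0.2 1.9] M [-1.31 -0.24 -0.03] g 0.0237 v 0.002
```

Emit:
send_rows --pt "0 0 0 0.0007 0 -0.0001 -1" --pt "0 0 0 0.0007 0 -0.0001 -1"

```text
time_s: 11.35
ee_pos: [0.5577, -0.0939, 0.0816]
eef_rot: [3.141, 0.16, 1.698]
force: [0.6, -9.3, 2.5]
grip_width: 0.0236
```

```bash
python3 - <<'E'
from h import *
state()
E
```

```text
t 11.35 B [ 2.900e+01 -1.000e-01  1.512e+02] tilt 9.18 yaw -82.72 F in,left,up [ 9.3 -0.6  2.5] M [-1.54 -0.28  0.02] g 0.0236 v 0.002
```

Emit:
send_rows --pt "0 0 0 0.0009 0 -0.0001 -1" --pt "0 0 0 0.0009 0 -0.0001 -1" --pt "0 0 0 0.0009 0 -0.0001 -1"

```text
time_s: 11.65
ee_pos: [0.5576, -0.0933, 0.0816]
eef_rot: [3.141, 0.161, 1.698]
force: [0.8, -11.0, 3.5]
grip_width: 0.0238
```

```bash
python3 - <<'E'
from h import *
state()
E
```

```text
t 11.65 B [ 2.840e+01 -1.000e-01  1.513e+02] tilt 9.2 yaw -82.72 F in,left,up [11.  -0.6  3.5] M [-1.75 -0.3   0.02] g 0.0238 v 0.002
```

Emit:
send_rows --pt "0 0 0 0 0 0 -1" --pt "0 0 0 0 0 0 -1" --pt "0 0 0 0 0 0 -1" --pt "0 0 0 0 0 0 -1" --pt "0 0 0 0 0 0 -1"

```text
time_s: 12.15
ee_pos: [0.5576, -0.0933, 0.0816]
eef_rot: [3.141, 0.161, 1.698]
force: [0.8, -11.2, 2.7]
grip_width: 0.0237
```

```bash
python3 - <<'E'
from h import *
state()
E
```

```text
t 12.15 B [ 2.840e+01 -1.000e-01  1.513e+02] tilt 9.2 yaw -82.73 F in,left,up [11.2 -0.6  2.7] M [-1.76 -0.28  0.  ] g 0.0237 v 0.002
```

Emit:
send_rows --pt "0 0 0 0 0 0 -1" --pt "0 0 0 0 0 0 -1" --pt "0 0 0 0 0 0 -1" --pt "0 0 0 0 0 0 -1" --pt "0 0 0 0 0 0 -1" --pt "0 0 0 0 0 0 -1" --pt "0 0 0 0 0 0 -1"

```text
time_s: 12.85
ee_pos: [0.5576, -0.0933, 0.0816]
eef_rot: [3.14, 0.161, 1.698]
force: [1.8, -10.6, 3.4]
grip_width: 0.0242
```

Emit:
send_rows --pt "0 0 0 0.0004 0 0 -1" --pt "0 0 0 0.0004 0 0 -1" --pt "0 0 0 0.0004 0 0 -1" --pt "0 0 0 0.0004 0 0 -1" --pt "0 0 0 0.0004 0 0 -1" --pt "0 0 0 0.0004 0 0 -1" --pt "0 0 0 0.0004 0 0 -1" --pt "0 0 0 0.0004 0 0 -1"

```text
time_s: 13.65
ee_pos: [0.5576, -0.093, 0.0816]
eef_rot: [3.14, 0.161, 1.698]
force: [1.4, -11.9, 2.6]
grip_width: 0.0239
```

```bash
python3 - <<'E'
from h import *
from station import ctrl
state()
c=ctrl.camera("side");np.savez(f"pics/side5.npz",**{k:np.array(v) for k,v in c.items()})
im=c["pixels"][210:290,250:310,::-1];cv2.imwrite("pics/side5c.png",cv2.resize(np.clip(im*1.2,0,255).astype(np.uint8),None,fx=7,fy=7,interpolation=cv2.INTER_CUBIC))
print(pj(c,[bartop(28.2,150,9.2,s) for s in (-1,1)],250,210,7))
E
```

```text
t 13.65 B [ 2.810e+01 -1.000e-01  1.514e+02] tilt 9.21 yaw -82.73 F in,left,up [12.  -0.1  2.6] M [-2.02 -0.35 -0.04] g 0.0239 v 0.001
[[194.0, 354.0], [340.0, 317.0]]
```

View pics/side5c.png

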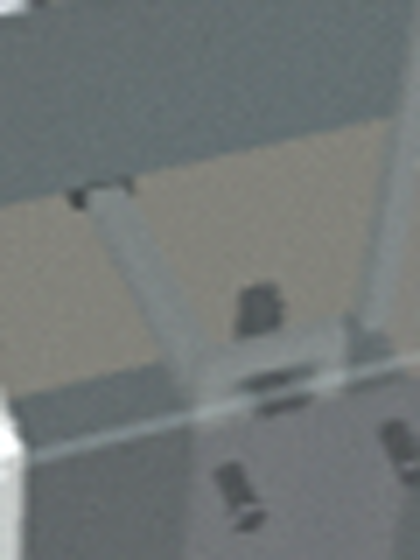

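Emit:
send_rows --pt "0 0 0 0 0 0 -1" --pt "0 0 0 0 0 0 -1" --pt "0 0 0 0 0 0 -1" --pt "0 0 0 -0.001 0 0.0002 -1" --pt "0 0 0 -0.003 0 0.0004 -1" --pt "0 0 0 -0.005 0 0.0008 -1" --pt "0 0 0 -0.007 0 0.0011 -1" --pt "0 0 0 -0.007 0 0.0011 -1"

```text
time_s: 14.5
ee_pos: [0.5579, -0.0987, 0.0808]
eef_rot: [-3.141, 0.158, 1.698]
force: [0.5, -1.1, -0.5]
grip_width: 0.0236
```

```bash
python3 - <<'E'
from h import *
to((34.4,150.8,11),(34.5,150.8,13),(34.2,150.8,16))
E
```

```text
t 14.5 B [ 34.   -0.3 150.1] tilt 9.08 yaw -82.7 F in,left,up [ 1.1  0.3 -0.5] M [-0.09 -0.06  0.03] g 0.0236 v 0.004
(34.4, 150.8, 11) [-0.02, -1.92, 0.0, -0.0019, 0.0004, 0.0061] tcp [ 0.559 -0.102  0.075]
(34.5, 150.8, 13) [-0.02, -3.92, 0.0, -0.0037, 0.0004, 0.0131] tcp [ 0.559 -0.104  0.068]
(34.2, 150.8, 16) [-0.02, -6.92, 0.0, -0.0064, 0.0004, 0.0234] tcp [ 0.56  -0.109  0.059]
```

Emit:
send_rows --pt "0 -1 0 -0.001 0 0.003 -1" --pt "0 -1.9 0 -0.0019 0 0.006 -1" --pt "0 -2.9 0 -0.0028 0 0.0095 -1" --pt "0 -3.9 0 -0.0037 0 0.013 -1" --pt "0 -3.9 0 -0.0037 0 0.013 -1"

```text
time_s: 15.0
ee_pos: [0.5585, -0.1043, 0.068]
eef_rot: [-3.14, 0.228, 1.699]
force: [0.2, -0.5, -1.1]
grip_width: 0.0239
```

```bash
python3 - <<'E'
from h import *
to((34.4,150.8,14.5),(34.2,150.8,16))
E
```

```text
t 15.0 B [ 34.3  -0.3 150.5] tilt 13.04 yaw -82.65 F in,left,up [ 0.5  0.1 -1.1] M [ 0.11 -0.1  -0.01] g 0.0239 v 0.031
(34.4, 150.8, 14.5) [-0.05, -1.46, 0.05, -0.0012, 0.0005, 0.0048] tcp [ 0.559 -0.106  0.064]
(34.2, 150.8, 16) [-0.05, -2.96, 0.05, -0.0022, 0.0005, 0.01] tcp [ 0.56  -0.109  0.059]
```

Emit:
send_rows --pt "0 -0.7 0 -0.0006 0 0.0024 -1" --pt "0 -1.5 0 -0.0012 0 0.005 -1" --pt "0 -2.2 0 -0.0017 0 0.0075 -1" --pt "0 -2.8 0 -0.0021 0 0.01 -1" --pt "0 -2.8 0 -0.0021 0 0.01 -1" --pt "0 -2.8 0 -0.0021 0 0.01 -1"

```text
time_s: 15.6
ee_pos: [0.5593, -0.1087, 0.0594]
eef_rot: [-3.142, 0.276, 1.698]
force: [0.4, -0.0, -0.7]
grip_width: 0.0237
```

```bash
python3 - <<'E'
from h import *
state()
E
```

```text
t 15.6 B [ 34.6  -0.2 150.8] tilt 15.79 yaw -82.69 F in,left,up [ 0.1  0.4 -0.7] M [ 0.19 -0.06 -0.02] g 0.0237 v 0.004
```

Emit:
send_rows --pt "0 0 0 0 0 0 0" --pt "0 0 0 0 0 0 0" --pt "0 0 0 0 0 0 0" --pt "0 0 0 0 0 0 0" --pt "0 0 0 0 0 0 0" --pt "0 0 0 0 0 0 0"

```text
time_s: 16.2
ee_pos: [0.5593, -0.1088, 0.0595]
eef_rot: [3.142, 0.276, 1.698]
force: [-0.9, 0.4, 0.3]
grip_width: 0.0471
```

```bash
python3 - <<'E'
from h import *
from station import ctrl
state()
for n in ("side","wrist"):
    c=ctrl.camera(n);np.savez(f"pics/{n}6.npz",**{k:np.array(v) for k,v in c.items()})
    im=c["pixels"][:,:,::-1]
    if n=="side": im=im[130:330,160:360]
    k=3 if n=="side" else 1.5
    cv2.imwrite(f"pics/{n}6.png",cv2.resize(np.clip(im*1.2,0,255).astype(np.uint8),None,fx=k,fy=k,interpolation=cv2.INTER_CUBIC))
E
```

```text
t 16.2 B [ 34.7  -0.3 150.9] tilt 15.8 yaw -82.7 F in,left,up [-0.5 -0.8  0.3] M [ 0.13 -0.11 -0.01] g 0.0471 v 0.002
```

View pics/side6.png

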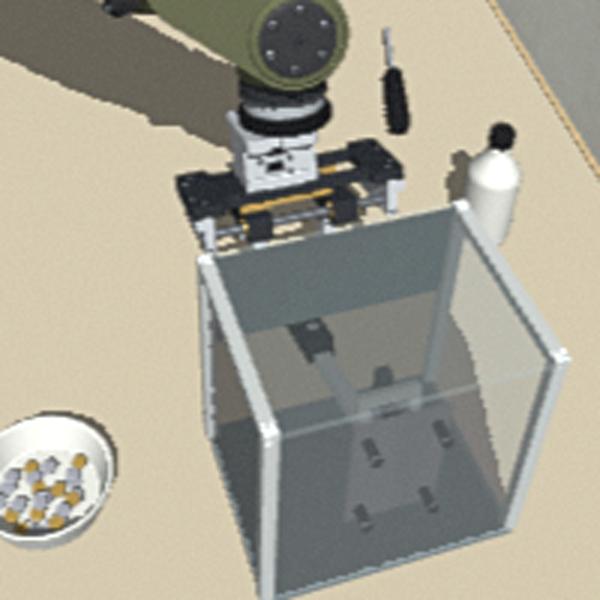

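View pics/wrist6.png

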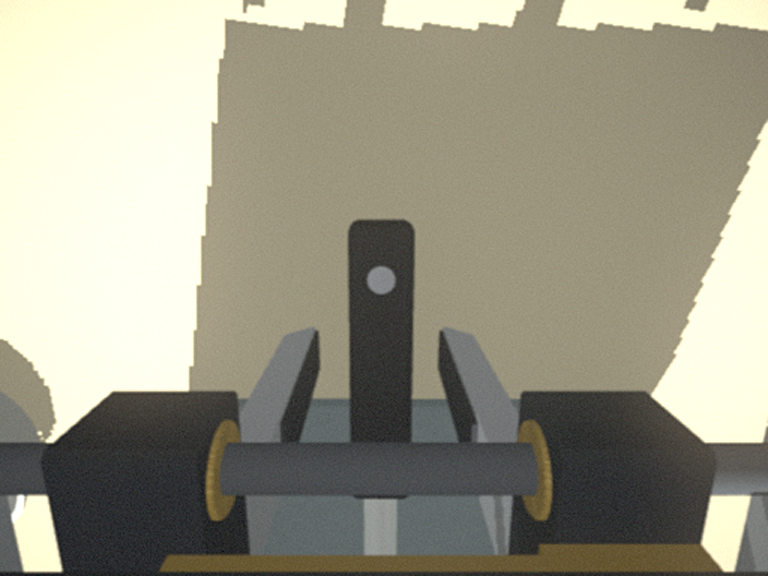

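Emit:
send_rows --pt "0 0 0 0 0 -0.01 0" --pt "0 0 0 0 0 -0.03 0" --pt "0 0 0 0 0 -0.055 0" --pt "0 0 0 0 0 -0.085 0" --pt "0 0 0 0.02 0 -0.115 0" --pt "0 0 0 0.05 0 -0.14 0" --pt "0 0 0 0.08 0 -0.15 0" --pt "0 0 0 0.08 0 -0.15 0"

```text
time_s: 17.1
ee_pos: [0.5443, 0.0111, 0.1834]
eef_rot: [3.14, 0.275, 1.701]
force: [-0.2, -0.4, -0.8]
grip_width: 0.0471
```

Emit:
send_rows --pt "0 0 0 0 0 0 0" --pt "0 0 0 0 0 0 0" --pt "0 0 0 0 0 0 0"

```text
time_s: 17.4
ee_pos: [0.5443, 0.0072, 0.1819]
eef_rot: [-3.141, 0.276, 1.697]
force: [-0.6, -0.2, -0.3]
grip_width: 0.0471
```

```bash
python3 - <<'E'
from h import *
from station import ctrl
state()
for n in ("side","wrist","scene"):
    c=ctrl.camera(n);np.savez(f"pics/{n}7.npz",**{k:np.array(v) for k,v in c.items()})
    im=c["pixels"][:,:,::-1]
    if n=="side": im=im[130:330,160:360]
    if n=="scene": im=im[60:320,100:360]
    k=1.5 if n=="wrist" else 3 if n=="side" else 2.3
    cv2.imwrite(f"pics/{n}7.png",cv2.resize(np.clip(im*1.3,0,255).astype(np.uint8),None,fx=k,fy=k,interpolation=cv2.INTER_CUBIC))
E
```

```text
t 17.4 B [-82.2  -0.6 273.3] tilt 15.8 yaw -82.76 F in,left,up [ 0.2 -0.6 -0.3] M [ 0.05 -0.03 -0.01] g 0.0471 v 0.003
```

View pics/side7.png

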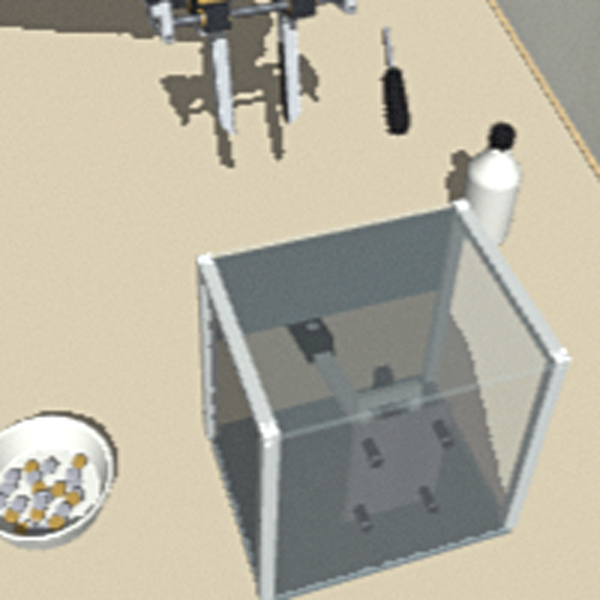

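View pics/wrist7.png

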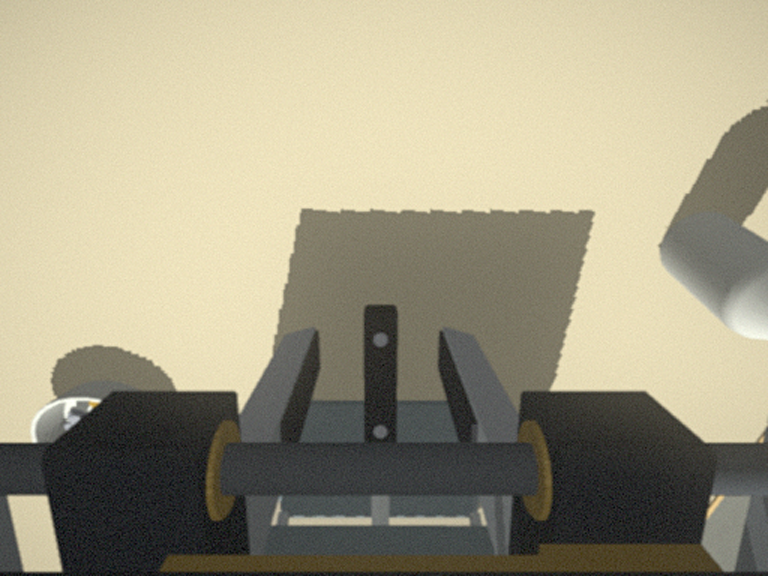

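View pics/scene7.png

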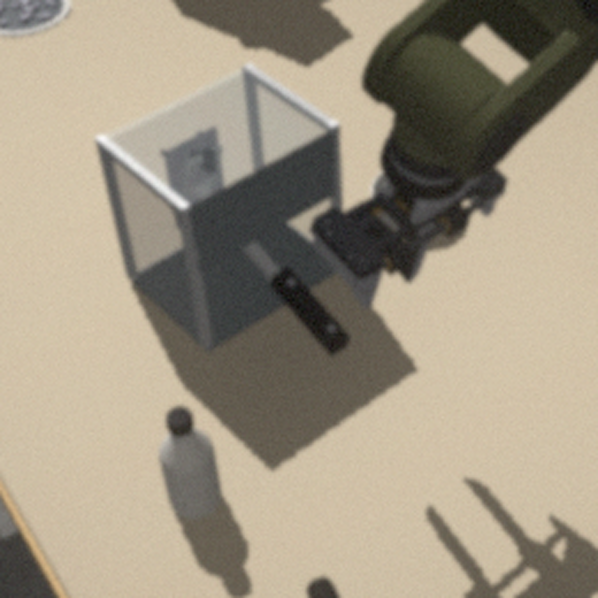

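```bash
python3 - <<'E'
from h import *
from station import ctrl
a,b=ld("side6")["pixels"][130:330,225:360].astype(int),ld("side7")["pixels"][130:330,225:360].astype(int)
print("diff in mouth/hook area",np.abs(a-b)[100:].mean().round(2))
ctrl.hand_in();print(ctrl.get_obs()["time_s"])
E
```

```text
diff in mouth/hook area 7.32
the job is handed in; nothing more can be done
the job is handed in; nothing more can be done
```

The die lever is hanging released on the hook, and I handed the job in after about 17.5 s of robot time. `hand_in()` gives no verdict, so the points below rest on my own measurements.

- **Locating the hook:** From the pictures I put the hook about 4.7 mm deeper than average. By feel, the bar met the tip about 2 mm nearer the mouth than that picture estimate implied. This is within the camera and grasp error.
- **Hanging:** I passed the head in under the lip, tipped it up 12° and moved it over the tip. I then lowered it at 9° until contact showed, with the bar at about z 150 mm.
- **Pull check:** I held about 11 N for roughly 1.2 s, then about 12 N for roughly 1.1 s. From the arm's travel, the hook was drawn out about 3.9 to 4.2 mm. I had no direct reading of the hook joint, but the last side picture showed the tip drawn towards the mouth with the bar behind it.
- **Release:** I eased the pull off, lowered the handle to about 16° and opened the gripper. Then I backed it well clear. Force on the tool was near zero.
- **Last checks:** The pictures show the lever hanging with its bar behind the tip and its handle out of the mouth. The bottle, screwdriver and dish look unmoved by eye.
- **Inconclusive check:** A before-and-after picture difference, meant to confirm the lever was at rest, came out at 7.3 grey levels. I had not measured the picture noise to compare it with, so rest is judged by eye from two pictures about a second apart.

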